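# Wind the derailleur cage to its stop with a pin

### The arm

A 7-joint arm with a two-finger parallel gripper is mounted at the origin on the work surface. World frame = base frame: x ahead of the robot, y to its left, z up, the work surface at z = 0. Lengths are in m, angles in rad, forces in N, time in s.
With the tool pointing down it reaches from about 0.425 to 0.875 m from the base axis. Payload 9.9 kg.
Tool frame: the origin (TCP) lies between the finger pads; the fingertips stand ahead of it and the grasp point (between the pads) lies 8 mm behind it (ctrl.finger_overhang is the z of the fingertips in the tool frame, in m); z points along the fingers, y is the line along which they close (so a half turn about z gives the same grasp; the last joint's range is limited). The gripper opens to 85 mm and grips with 20 to 120 N. Pads are 22 mm wide; open, the fingers measure 114 mm over their backs; the gripper's body (76 mm by 85 mm) begins 54 mm behind the grasp point. The pads swing forward as they close: fully open they stand 13 mm farther back than shut.
Start: joints at [-1.357, 0.576, 0.025, 1.437, -0.015, 1.129, -0.057], TCP at [0.198, 0.645, 0.242] pointing down, gripper open.
Joint ranges: [-2.76, 2.76], [-0.34, 2.15], [-1.52, 1.57], [0.19, 2.46], [-1.09, 4.23], [0.17, 1.99], [-2.82, 2.82]. Speed limits (rad/s): [2.22, 2.22, 3.01, 3.01, 3.14, 3.14, 3.14].

### API

Orientations are given as a unit quaternion [x, y, z, w].
In Python, from rig import ctrl gives the robot as it stands. The module is installed in compiled form; this text tells all that it offers.
- The arm moves only by the tool play_rows, never from a script. Its argument "commands" is a list of rows, each a list of 2 entries, a list of its own where there are three numbers: the shift along the tool's x, y, z in units of 40 mm (1.0 is 40 mm), then the turn, a rotation vector about the tool's x, y, z in units of 5 degrees (1.0 is 5 degrees). A call has 1 to 12 rows; each row shifts and turns the commanded pose from where the row before left it, along the tool's axes as they then stand; what a row does not reach is not made up. A row lasts 1/8 s, in which the tool goes at most 62.5 mm and 10.7 degrees, less where a joint would pass 70% of its speed; a pose out of reach is approached as far as the arm can. A call is refused whole if a number of a shift passes 1 or a number of a turn 1, either way. A call with a gripper value outside its range is refused whole. "hand" is the closure, from 0 (fully open) to 1 (shut), set as the call begins (left out, the last holds). The fingers move at their own pace and stop on an object; the grip force is fixed at half the most. Time passes only in rows, so rows that do not move let the fingers close. It gives the time, the measured TCP pose, the force, the opening and the grip force at its end, in the units of the state.
- ctrl.get_obs(): the state, without advancing time (a new reading comes with each control period).
- ctrl.read_camera(name): name is "scene" or "top" or "wrist"; returns a dict with "color" (480x640x3 uint8, blue, green, red), "fx", "fy", "cx", "cy" (pixels), "view" (4x4, takes a point from world to camera coordinates). Camera axes: x right, y down, z forward; pixel columns grow to the right and rows downward; lengths in m; the calibration is good to about 2 mm. A picture is of the moment at which its call begins. There is no depth.
- ctrl.close_job(): hands the job in; it is judged then, once.
Trained networks look in a picture, given as the dict that the camera call returned (one of the last four; its "shot" number tells which), for a name from the list of things; names that differ only in an ending like _2 or _b are one class to them, and where a whole thing is asked for, a point or a joint stands for the part that bears it (a point fixed in the world has none). Each returns a list of dicts, best first, with "conf" (0 to 1); they miss things now and then, are a little off and sometimes report something else, mostly with a low value. They report only what shows in the picture. A call takes as long as a camera call.
- ctrl.spot_in(picture, query): "bbox" ([centre column, centre row, width, height] in pixels, round what is visible of it).
The state is a dict: "clock": time; "q": joint angles; "joint_vel": joint speeds; "joint_torque": joint torques, N m; "tool_pos": TCP position; "ee_rot": TCP orientation; "contact_force": force on the tool from outside, world axes, zero at the start; "wrist_torque": the same for the moment, N m; "opening": finger opening in m; "finger_force": force on a finger pad.
Only numpy, scipy, OpenCV 4.12 (cv2) and the standard library are available. Lean on these libraries where they do the work, as an engineer would, in place of code of your own. Each camera call takes 0.05 s, during which the arm holds its last target. There are 200 camera calls.

### The job

Take the yellow-handled steel pin out of its wooden block and put its tip down through the orange eye at the end of the derailleur's cage arm. Then, with the pin and not with the fingers, swing the arm gently against its spring until it is at the red stop post, and finish while holding it there, the pin still gripped, roughly upright, through the eye and clear of the blue plate. Leave the other things on the bench alone.

Things in the scene. Friction and masses are not known exactly. Their poses are not given: they have to be found in the camera images.
- pin_grip (a point): Loose steel pin (about 110 g) with a square yellow plastic handle, upright in a wooden block. This point is the handle's centre, 85 mm above the bench at the start. Handle 16 x 16 mm, 60 mm long; x and y axes are square to its faces, z up along the pin. Below it 45 mm of bare round rod, 8 mm in diameter, end bevelled.
- block: Fixed wooden block, 100 x 50 mm, 40 mm tall, origin at its underside centre, long axis x. The hole in the middle of its top holds the pin's lowest 30 mm loosely; two steel punches stand up to 16 mm out of its top, 38 mm either side of the pin.
- pin_tip (a point): The lower end of the pin, on its axis, 75 mm below the handle's centre (handle bottom is 45 mm above the tip).
- eye (a point): Centre of the orange eye at the end of the derailleur's cage arm: a ring with a vertical hole 12 mm in diameter, 28 mm outside diameter, 6 mm thick (3 mm above and below this point), 49 mm above the bench, with 34 mm free height between it and the blue plate. x axis along the arm away from the pivot, z up.
- pivot (a point): Fixed point on the vertical axis of the cage arm, 105 mm from the eye and at the same height (49 mm). Its x axis is the base plate's long axis and points from the arm's sweep towards the hanger, y to the plate's left. At joint value q the eye lies from here in the direction pi + 0.5 - q, measured counter-clockwise from this x axis about z.
- cage (a joint): Angle of the cage arm: 0 at rest against the black post, grows clockwise seen from above, 1.0 rad when stopped at the red post (10 mm thick, 46 mm tall). The spring pulls it back with about 3 N at the eye at rest and 7 N at the stop; it returns when let go.
- fixture: Fixed blue base plate, 180 x 120 mm, top 12 mm above the bench, on which the derailleur lies flat (black pivot body, hanger, cage arm with two black jockey wheels; nothing taller than 75 mm). Origin at the centre of its underside, x along its length towards the hanger, z up. The pivot lies at x = +40 mm, y = 0.
- tin: Bystander: open aluminium tin, 76 mm across, 85 mm tall; origin at its underside centre. It stands on the other side of the derailleur from the pin's block.
- spray_can: Bystander: upright spray can, 64 mm across, 190 mm tall; origin at its underside centre.
- pipe: Bystander: upright copper pipe offcut, 60 mm across, 80 mm tall; origin at its underside centre.
- hammer: Bystander: hammer lying on the far side of the bench.
- wrench: Bystander: wrench lying on the right of the bench.
- sprocket: Bystander: flat steel sprocket, 90 mm across, 6 mm thick, lying between robot and derailleur.
- wheel: Bystander: loose black jockey wheel, 32 mm across, 8 mm thick, lying on a far corner of the blue plate.

How it is judged:
By the outcome, as a careful person would: the job done as asked, in the order asked, and still so for the second after the job is handed in, while the arm keeps its last pose, push and grip.
It also fails if it takes over 56 s, if anything falls off the work surface, if the arm or the gripper's body presses on something with over 40 N, if the wrist force passes 120 N, or if a joint passes its speed limit or range.

## Working session

There is one attempt and no reset: what is moved stays moved. The work goes in short steps, Python scripts to look and compute and a tool call to move; the robot and the scene stay as the last step left them, time stands still between calls to the robot, and variables do not carry over. Pictures are saved under pics/ and viewed, at most 10 in all, crops included, and the job is handed in when it is done.

Besides the shell and the picture viewer there is one more tool, called after "Emit:" as name(argument=value, ...), one argument or row to a line, values as JSON. play_rows: Moves the arm, as the interface text tells. Its arguments: {"type":"object","properties":{"commands":{"type":"array"},"hand":{"type":"number"}},"required":["commands"]}

```bash
mkdir -p pics; cat > h.py <<'E'
import numpy as np, cv2
from rig import ctrl
from scipy.spatial.transform import Rotation as R
def ray(p,uv):
    V=np.array(p["view"]);d=np.array([(uv[0]-p["cx"])/p["fx"],(uv[1]-p["cy"])/p["fy"],1.])
    o=-V[:3,:3].T@V[:3,3];return o,V[:3,:3].T@d
def at_z(p,uv,z):
    o,d=ray(p,uv);return o+d*(z-o[2])/d[2]
def proj(p,X):
    c=np.array(p["view"])[:3]@np.append(X,1);return np.array([p["fx"]*c[0]/c[2]+p["cx"],p["fy"]*c[1]/c[2]+p["cy"]])
def tri(ps,uvs):
    A=np.zeros((3,3));b=np.zeros(3)
    for p,uv in zip(ps,uvs):
        o,d=ray(p,uv);d/=np.linalg.norm(d);M=np.eye(3)-np.outer(d,d);A+=M;b+=M@o
    return np.linalg.solve(A,b)
E
python3 - <<'E'
from h import *
o=ctrl.get_obs();print({k:np.round(v,3) for k,v in o.items()},ctrl.finger_overhang)
for n in ["scene","top"]:
    p=ctrl.read_camera(n);cv2.imwrite(f"pics/{n}0.png",p["color"])
    V=np.array(p["view"]);print(n,p["fx"],-V[:3,:3].T@V[:3,3],V[2,:3])
    for q in ["pin_grip","block","eye","cage","fixture","tin","spray_can","pipe","sprocket"]:
        r=ctrl.spot_in(p,q);print(q,[(np.round(x["bbox"],1).tolist(),round(x["conf"],2)) for x in r[:2]])
E
```

```text
{'clock': np.float64(0.0), 'q': array([-1.357,  0.577,  0.025,  1.438, -0.015,  1.129, -0.057]), 'joint_vel': array([ 0.   ,  0.   , -0.001,  0.001, -0.   , -0.001,  0.   ]), 'joint_torque': array([-0.0000e+00, -7.6574e+01,  2.2500e+00, -2.8598e+01,  1.5000e-02,
        1.2000e-02, -0.0000e+00]), 'tool_pos': array([0.198, 0.645, 0.241]), 'ee_rot': array([ 0.148,  0.989, -0.001, -0.   ]), 'contact_force': array([ 0.255, -0.559,  0.447]), 'wrist_torque': array([-0.032,  0.   , -0.005]), 'finger_force': np.float64(0.0), 'opening': np.float64(0.086)} 0.011
scene 450.7452876191573 [0.99348943 0.64132151 0.73651947] [-0.40657563 -0.65371733 -0.63823969]
pin_grip [([437.7, 304.9, 20.6, 33.4], 0.7)]
block [([432.2, 322.9, 54.0, 47.5], 0.95)]
eye [([321.5, 249.0, 17.0, 44.7], 0.82)]
cage [([321.6, 249.8, 9.8, 37.3], 0.67)]
fixture [([328.1, 265.0, 82.2, 72.4], 0.73)]
tin [([295.1, 175.6, 24.5, 42.1], 0.55)]
spray_can [([431.9, 389.1, 55.7, 101.2], 0.75)]
pipe [([227.5, 179.3, 25.2, 35.7], 0.92)]
sprocket [([422.9, 256.6, 36.5, 24.4], 0.9), ([294.8, 163.7, 47.4, 19.4], 0.5)]
top 592.4507868281979 [3.75547074e-01 2.71908198e-04 1.56229556e+00] [ 0.14881636 -0.0181899  -0.98869754]
pin_grip [([190.6, 269.2, 15.9, 7.0], 0.45)]
block [([197.1, 272.8, 30.8, 44.0], 0.91)]
eye [([308.9, 242.7, 36.1, 26.7], 0.77)]
cage [([306.1, 240.8, 40.5, 28.3], 0.57)]
fixture [([295.2, 245.2, 74.0, 79.3], 0.72)]
tin [([426.7, 278.1, 28.4, 35.3], 0.86), ([292.6, 244.9, 68.7, 79.1], 0.2)]
spray_can [([135.7, 209.2, 44.3, 32.5], 0.58)]
pipe [([458.8, 214.0, 33.3, 25.4], 0.78)]
sprocket [([264.8, 325.5, 32.9, 37.2], 0.57)]
```

```bash
python3 - <<'E'
from h import *
a=cv2.imread("pics/scene0.png");b=cv2.imread("pics/top0.png")
a=cv2.resize(a[140:440,180:500],(640,600),interpolation=cv2.INTER_CUBIC)
b=b[150:350,100:500]
b=cv2.resize(b,(800,400),interpolation=cv2.INTER_CUBIC)
cv2.imwrite("pics/a.png",a);cv2.imwrite("pics/b.png",b)
E
```

```text
(no output)
```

View pics/a.png

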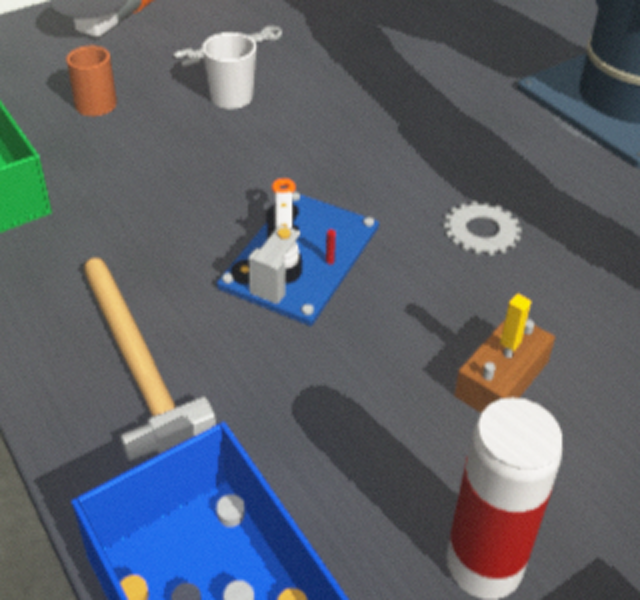

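View pics/b.png

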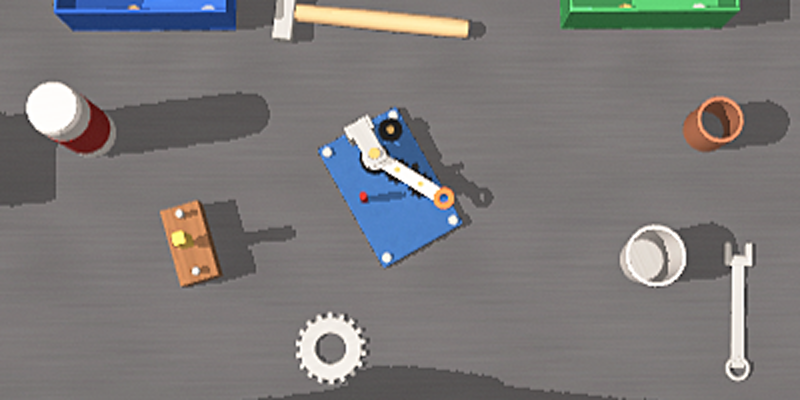

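The scene view shows the pin upright at about (438,300), the orange eye at (322,233) and the red post at (345,263). In the top view, the handle is at (190,269), the eye at (322,249), the pivot at (287,226) and the red post at (281,248). Next I'll refine these by colour.

```bash
cat >> h.py <<'E'
def blob(img,lo,hi,roi,up=4):
    x0,y0,x1,y1=roi;c=cv2.resize(img[y0:y1,x0:x1],None,fx=up,fy=up,interpolation=cv2.INTER_CUBIC)
    m=cv2.inRange(cv2.cvtColor(c,cv2.COLOR_BGR2HSV),np.array(lo),np.array(hi))
    n,l,s,ce=cv2.connectedComponentsWithStats(m)
    if n<2:return None
    i=1+np.argmax(s[1:,4]);cs,_=cv2.findContours((l==i).astype(np.uint8),cv2.RETR_EXTERNAL,cv2.CHAIN_APPROX_NONE)
    k=max(cs,key=cv2.contourArea)[:,0].astype(float)
    return (k+.5)/up-.5+[x0,y0]
YEL=([22,120,100],[35,255,255]);ORA=([5,170,120],[18,255,255]);BLU=([100,120,50],[125,255,255]);RED=([0,170,60],[4,255,255])
E
python3 - <<'E'
from h import *
s=ctrl.read_camera("scene");t=ctrl.read_camera("top")
def bb(k): return (k.min(0)+k.max(0))/2
ys=blob(s["color"],*YEL,(425,270,455,325));yt=blob(t["color"],*YEL,(175,255,205,285))
print("yel",ys.min(0),ys.max(0),yt.min(0),yt.max(0), tri([s,t],[bb(ys),bb(yt)]))
es=blob(s["color"],*ORA,(305,222,340,244));et=blob(t["color"],*ORA,(310,238,335,262))
print("eye",es.min(0),es.max(0),et.min(0),et.max(0),tri([s,t],[bb(es),bb(et)]),at_z(s,bb(es),.05),at_z(t,bb(et),.05))
rs=blob(s["color"],*RED,(335,245,355,280));rt=blob(t["color"],*RED,(270,238,295,262))
print("red",rs.min(0),rs.max(0),rt.min(0),rt.max(0),at_z(s,[bb(rs)[0],rs.min(0)[1]+1.5],.058),at_z(t,bb(rt),.058))
bt=blob(t["color"],*BLU,(250,195,340,290));
P=np.array([at_z(t,u,.012)[:2] for u in bt]);r=cv2.minAreaRect((P*1000).astype(np.float32));print("blue",r,cv2.boxPoints(r))
wt=blob(t["color"],[5,80,60],[18,220,255],(170,240,215,300))
P=np.array([at_z(t,u,.04)[:2] for u in wt]);r=cv2.minAreaRect((P*1000).astype(np.float32));print("wood",r,cv2.boxPoints(r))
E
```

```text
yel [430.125 286.125] [445.375 314.875] [185.375 264.875] [192.125 272.375] [0.50288575 0.27473969 0.09305004]
eye [315.875 229.125] [327.125 235.125] [316.875 243.625] [321.375 251.625] [ 0.55714281 -0.04937258  0.05903424] [ 0.55176472 -0.05903146  0.05      ] [ 0.55774299 -0.04929518  0.05      ]
red [344.125 255.875] [345.875 267.875] [279.875 246.125] [283.125 250.375] [0.56017867 0.05092329 0.058     ] [0.55576841 0.04712364 0.058     ]
blue ((575.8131103515625, 13.967597961425781), (180.55166625976562, 120.89824676513672), 29.16718864440918) [[467.52368   22.755047]
 [526.4446   -82.81345 ]
 [684.10254    5.180149]
 [625.18164  110.74865 ]]
wood ((500.050048828125, 269.04327392578125), (104.31661224365234, 56.2578125), 16.418418884277344) [[442.06796 281.28265]
 [457.9692  227.31883]
 [558.0321  256.8039 ]
 [542.13086 310.7677 ]]
```

```bash
cat >> h.py <<'E'
def down(yaw): # tool z down, tool y at world angle yaw
    y=np.array([np.cos(yaw),np.sin(yaw),0]);z=np.array([0,0,-1.]);return R.from_matrix(np.c_[np.cross(y,z),y,z])
def plan(pos,rot,n,p0=None,r0=None,d=2):
    o=ctrl.get_obs();p=np.array(o["tool_pos"] if p0 is None else p0);r=R.from_quat(o["ee_rot"]) if r0 is None else r0
    rows=[]
    for i in range(n):
        k=n-i;s=np.round(r.inv().apply((np.array(pos)-p)/k)/.04,d);w=np.round((r.inv()*rot).as_rotvec(degrees=True)/k/5,d)
        p=p+r.apply(s*.04);r=r*R.from_rotvec(w*5,degrees=True);rows.append([(s+0).tolist(),(w+0).tolist()])
    print(str(rows).replace(" ",""));print("end",p.round(4));return p,r
E
python3 - <<'E'
from h import *
plan([.50,.27,.25],down(np.radians(106.4)),12)
E
```

```text
[[[-0.83,-0.56,-0.02],[0.0,0.0,-0.56]],[[-0.8,-0.6,-0.02],[0.0,0.0,-0.56]],[[-0.77,-0.64,-0.02],[0.0,0.0,-0.56]],[[-0.74,-0.68,-0.01],[0.0,0.0,-0.56]],[[-0.71,-0.71,-0.02],[0.0,0.0,-0.56]],[[-0.67,-0.75,-0.01],[0.0,0.0,-0.56]],[[-0.63,-0.78,-0.02],[0.0,0.0,-0.56]],[[-0.59,-0.81,-0.01],[0.0,0.0,-0.55]],[[-0.56,-0.84,-0.02],[0.0,0.0,-0.56]],[[-0.51,-0.86,-0.01],[0.0,0.0,-0.55]],[[-0.47,-0.89,-0.02],[0.0,0.0,-0.56]],[[-0.43,-0.91,-0.01],[0.0,0.0,-0.55]]]
end [0.5001 0.27   0.2499]
```

Emit:
play_rows(
  commands=[
    [[-0.83,-0.56,-0.02],[0.0,0.0,-0.56]],
    [[-0.8,-0.6,-0.02],[0.0,0.0,-0.56]],
    [[-0.77,-0.64,-0.02],[0.0,0.0,-0.56]],
    [[-0.74,-0.68,-0.01],[0.0,0.0,-0.56]],
    [[-0.71,-0.71,-0.02],[0.0,0.0,-0.56]],
    [[-0.67,-0.75,-0.01],[0.0,0.0,-0.56]],
    [[-0.63,-0.78,-0.02],[0.0,0.0,-0.56]],
    [[-0.59,-0.81,-0.01],[0.0,0.0,-0.55]],
    [[-0.56,-0.84,-0.02],[0.0,0.0,-0.56]],
    [[-0.51,-0.86,-0.01],[0.0,0.0,-0.55]],
    [[-0.47,-0.89,-0.02],[0.0,0.0,-0.56]],
    [[-0.43,-0.91,-0.01],[0.0,0.0,-0.55]],
  ],
  hand=0,
)

```text
clock: 2.6
tool_pos: [0.5009, 0.2689, 0.2502]
ee_rot: [-0.143, 0.99, 0.0, 0.0]
contact_force: [0.9, 0.2, 0.7]
opening: 0.0854
finger_force: 0.0
```

Emit:
play_rows(
  commands=[
    [[0,0,0],[0,0,0]],
    [[0,0,0],[0,0,0]],
  ],
)

```text
clock: 2.85
tool_pos: [0.4998, 0.2704, 0.2499]
ee_rot: [-0.142, 0.99, 0.0, -0.0]
contact_force: [-0.5, 0.8, -0.0]
opening: 0.0852
finger_force: 0.0
```

```bash
python3 - <<'E'
from h import *
p=ctrl.read_camera("wrist");cv2.imwrite("pics/w1.png",p["color"])
V=np.array(p["view"]);print(p["fx"],-V[:3,:3].T@V[:3,3],V[2,:3],ctrl.get_obs()["tool_pos"])
for q in ["pin_grip","block","eye"]:
    r=ctrl.spot_in(p,q);print(q,[(np.round(x["bbox"],1).tolist(),round(x["conf"],2)) for x in r[:2]])
print(proj(p,[.503,.2747,.115]))
E
```

```text
386.41182722694754 [0.41914345 0.24710791 0.38195727] [ 0.31053998  0.09119052 -0.9461761 ] [0.49940814 0.27090577 0.24991655]
pin_grip [([320.4, 222.2, 17.3, 46.0], 0.74)]
block [([320.8, 199.8, 57.0, 113.3], 0.57)]
eye [([28.6, 226.4, 57.1, 70.0], 0.63), ([164.8, 23.7, 103.8, 46.9], 0.27)]
[325.49451873 235.16572217]
```

View pics/w1.png

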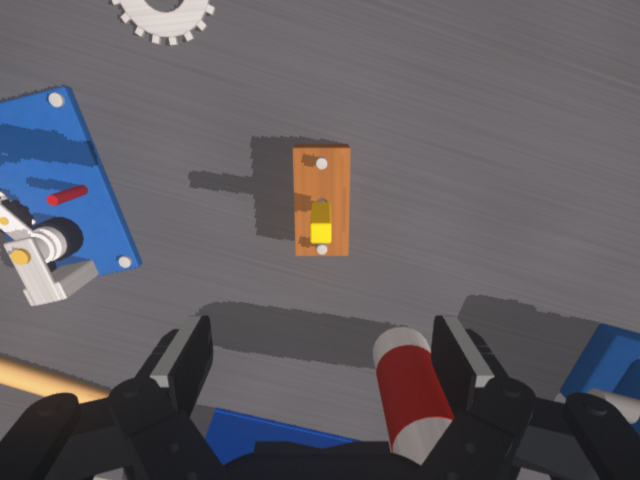

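The wrist view shows the block and handle square with the gripper. The handle's top face is centred near (320.5,232.5). The red post is at about (68,195).

```bash
python3 - <<'E'
from h import *
p=ctrl.read_camera("wrist");k=blob(p["color"],[22,150,180],[35,255,255],(305,195,340,250))
print(k.min(0),k.max(0))
m=np.array([(k.min(0)[0]+k.max(0)[0])/2,0]);
for v in (231.5,232.5,233.5): print(at_z(p,[m[0],v],.115))
for v in [(322.5,250)]: print("punch",at_z(p,v,.056),at_z(p,(322,163),.056),(at_z(p,v,.056)+at_z(p,(322,163),.056))/2)
print(R.from_quat(ctrl.get_obs()["ee_rot"]).as_matrix()[:,1])
# whole-handle outline in scene/top re-evaluated against hypothesis
E
```

```text
[309.125 207.125] [329.875 242.875]
[0.5011828  0.27035254 0.115     ]
[0.50191376 0.27056804 0.115     ]
[0.50264601 0.27078392 0.115     ]
punch [0.53539162 0.2829123  0.056     ] [0.46118467 0.26039656 0.056     ] [0.49828814 0.27165443 0.056     ]
[-2.83655570e-01  9.58926204e-01  2.29463838e-04]
```

```bash
python3 - <<'E'
from h import *
plan([.5005,.271,.088],down(np.radians(106.5)),7)
E
```

```text
[[[0.0,0.0,0.58],[0.0,0.0,0.0]],[[0.0,0.0,0.58],[0.0,0.0,0.0]],[[-0.01,0.0,0.58],[0.0,0.0,0.0]],[[0.0,0.0,0.58],[0.0,0.0,0.0]],[[-0.01,0.0,0.58],[0.0,0.0,0.0]],[[0.0,0.0,0.57],[0.0,0.0,0.0]],[[-0.01,0.0,0.58],[0.0,0.0,0.0]]]
end [0.5006 0.2712 0.0879]
```

Emit:
play_rows(
  commands=[
    [[0.0,0.0,0.58],[0,0,0]],
    [[0.0,0.0,0.58],[0,0,0]],
    [[-0.01,0.0,0.58],[0,0,0]],
    [[0.0,0.0,0.58],[0,0,0]],
    [[-0.01,0.0,0.58],[0,0,0]],
    [[0.0,0.0,0.57],[0,0,0]],
    [[-0.01,0.0,0.58],[0,0,0]],
    [[0,0,0],[0,0,0]],
  ],
)

```text
clock: 4.1
tool_pos: [0.5, 0.2703, 0.0866]
ee_rot: [-0.143, 0.99, -0.001, -0.001]
contact_force: [-0.5, 0.0, 0.7]
opening: 0.0853
finger_force: 0.0
```

Emit:
play_rows(
  commands=[
    [[0,0,0],[0,0,0]],
    [[0,0,0],[0,0,0]],
    [[0,0,0],[0,0,0]],
    [[0,0,0],[0,0,0]],
    [[0,0,0],[0,0,0]],
    [[0,0,0],[0,0,0]],
    [[0,0,0],[0,0,0]],
    [[0,0,0],[0,0,0]],
  ],
  hand=1,
)

```text
clock: 5.1
tool_pos: [0.5015, 0.2705, 0.0883]
ee_rot: [-0.142, 0.99, 0.0, 0.0]
contact_force: [0.1, 0.2, 5.7]
opening: 0.0153
finger_force: 58.5
```

```bash
python3 - <<'E'
from h import *
p=ctrl.read_camera("wrist");cv2.imwrite("pics/w2.png",p["color"])
E
```

```text
(no output)
```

View pics/w2.png

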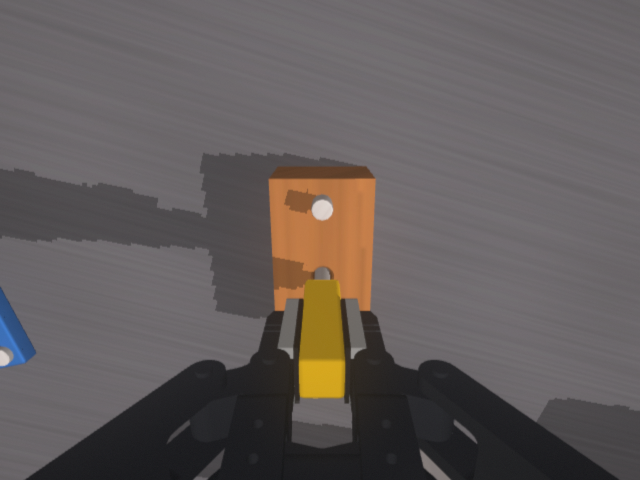

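The handle is gripped squarely, with the opening at 15 mm. Next I lift the pin and move to a viewing pose near the eye.

Emit:
play_rows(
  commands=[
    [[0,0,-0.2],[0,0,0]],
    [[0,0,-0.4],[0,0,0]],
    [[0,0,-0.4],[0,0,0]],
    [[0,0,-0.5],[0,0,0]],
    [[0,0,-0.6],[0,0,0]],
    [[0,0,-0.6],[0,0,0]],
    [[0,0,-0.6],[0,0,0]],
    [[0,0,-0.4],[0,0,0]],
    [[0,0,0],[0,0,0]],
  ],
)

```text
clock: 6.28
tool_pos: [0.5017, 0.2706, 0.2379]
ee_rot: [-0.142, 0.99, 0.001, 0.001]
contact_force: [-0.3, 1.5, -1.6]
opening: 0.0152
finger_force: 58.4
```

```bash
python3 - <<'E'
from h import *
print(ctrl.get_obs()["contact_force"])
plan([.63,-.03,.215],down(np.radians(106.5)),12)
E
```

```text
[-0.28806904  1.53161339 -1.56919526]
[[[-0.08,-0.68,0.05],[0.0,0.0,0.0]],[[-0.08,-0.68,0.05],[0.0,0.0,0.0]],[[-0.08,-0.68,0.05],[0.0,0.0,0.0]],[[-0.08,-0.67,0.05],[0.0,0.0,0.0]],[[-0.08,-0.68,0.05],[0.0,0.0,0.0]],[[-0.08,-0.67,0.05],[0.0,0.01,0.0]],[[-0.08,-0.68,0.04],[0.0,0.0,0.0]],[[-0.08,-0.67,0.05],[0.0,0.01,0.0]],[[-0.08,-0.68,0.04],[0.0,0.0,-0.01]],[[-0.08,-0.67,0.05],[0.0,0.01,0.0]],[[-0.08,-0.68,0.04],[0.0,0.0,-0.01]],[[-0.07,-0.67,0.05],[0.01,0.01,0.0]]]
end [ 0.6298 -0.0299  0.2149]
```

Emit:
play_rows(
  commands=[
    [[-0.08,-0.3,0.05],[0,0,0]],
    [[-0.08,-0.68,0.05],[0,0,0]],
    [[-0.08,-0.7,0.05],[0,0,0]],
    [[-0.08,-0.75,0.05],[0,0,0]],
    [[-0.08,-0.75,0.05],[0,0,0]],
    [[-0.08,-0.8,0.05],[0,0,0]],
    [[-0.08,-0.8,0.04],[0,0,0]],
    [[-0.08,-0.75,0.05],[0,0,0]],
    [[-0.08,-0.75,0.04],[0,0,0]],
    [[-0.08,-0.7,0.05],[0,0,0]],
    [[-0.08,-0.68,0.04],[0,0,0]],
    [[-0.07,-0.45,0.05],[0,0,0]],
  ],
)

```text
clock: 7.78
tool_pos: [0.629, -0.0328, 0.212]
ee_rot: [-0.142, 0.99, -0.0, -0.001]
contact_force: [0.5, 0.2, -1.2]
opening: 0.0156
finger_force: 58.5
```

Emit:
play_rows(
  commands=[
    [[0,0,0],[0,0,0]],
    [[0,0,0],[0,0,0]],
  ],
)

```text
clock: 8.02
tool_pos: [0.6288, -0.029, 0.2128]
ee_rot: [-0.143, 0.99, 0.0, -0.0]
contact_force: [0.2, 1.3, -1.1]
opening: 0.0153
finger_force: 58.5
```

```bash
python3 - <<'E'
from h import *
p=ctrl.read_camera("wrist");cv2.imwrite("pics/w3.png",p["color"])
for q in ["pin_tip","pin_grip","eye"]:
    r=ctrl.spot_in(p,q);print(q,[(np.round(x["bbox"],1).tolist(),round(x["conf"],2)) for x in r[:2]])
t=ctrl.get_obs()["tool_pos"];print(t,proj(p,t-[0,0,.078]),proj(p,[.5535,-.057,.052]))
k=blob(p["color"],*ORA,(0,0,640,300));print(k.min(0),k.max(0),cv2.fitEllipse(k.astype(np.float32)))
E
```

```text
pin_tip [([323.7, 324.2, 45.2, 145.3], 0.84)]
pin_grip [([324.5, 325.6, 46.0, 144.9], 0.79), ([353.6, 162.6, 120.9, 139.2], 0.28)]
eye [([353.8, 159.8, 120.7, 139.7], 0.61)]
[ 0.62903105 -0.02909961  0.21328285] [320.58801043 259.31827637] [313.37088808 112.57079303]
[295.125  93.125] [332.125 131.875] ((313.6044616699219, 112.03529357910156), (36.59453201293945, 38.26710891723633), 15.675959587097168)
```

View pics/w3.png

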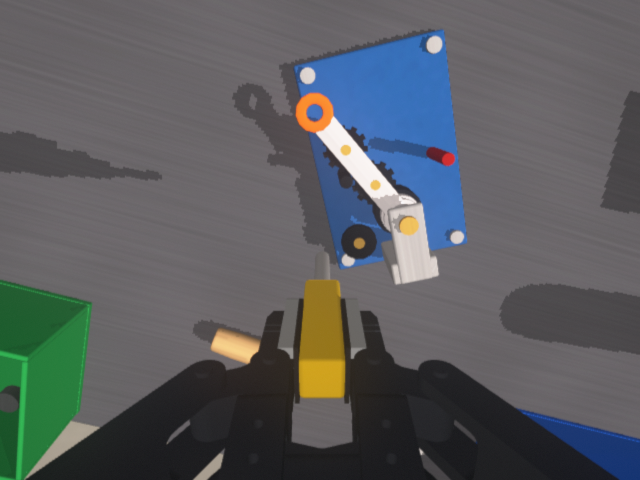

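The wrist view shows the eye ring at (313.6,112), matching the predicted position. The rod tip is at about (322,255).

```bash
python3 - <<'E'
from h import *
p=ctrl.read_camera("wrist");g=cv2.cvtColor(p["color"],cv2.COLOR_BGR2GRAY)
for v in (262,266,270,274): print(v,g[v,310:336].tolist())
e=at_z(p,(313.6,112.2),.052);t=ctrl.get_obs()["tool_pos"]
print(e, at_z(p,(321.9,259.3),t[2]-.078),t)
plan([e[0],e[1],.150],down(np.radians(106.5)),6)
E
```

```text
262 [109, 108, 108, 108, 107, 98, 99, 101, 103, 103, 105, 105, 104, 106, 110, 116, 121, 129, 133, 117, 95, 83, 81, 80, 81, 82]
266 [108, 106, 107, 108, 107, 98, 100, 101, 104, 105, 104, 104, 105, 108, 111, 116, 122, 129, 135, 129, 112, 110, 108, 108, 107, 107]
270 [107, 106, 106, 106, 102, 98, 100, 102, 104, 105, 104, 104, 105, 107, 111, 116, 123, 130, 134, 132, 114, 109, 108, 108, 109, 108]
274 [106, 106, 106, 105, 102, 100, 101, 103, 104, 105, 105, 105, 105, 107, 111, 117, 122, 128, 135, 139, 113, 107, 106, 106, 106, 106]
[ 0.55359837 -0.05710206  0.052     ] [ 0.62927308 -0.02842649  0.13529479] [ 0.62907232 -0.02933485  0.21329479]
[[[0.33,-0.02,0.26],[0.0,0.0,0.0]],[[0.34,-0.02,0.26],[0.0,0.0,0.0]],[[0.33,-0.02,0.27],[0.0,0.0,0.0]],[[0.34,-0.02,0.26],[0.0,0.0,0.0]],[[0.33,-0.03,0.27],[0.0,0.0,0.0]],[[0.34,-0.02,0.26],[0.0,0.0,-0.01]]]
end [ 0.5535 -0.0571  0.1501]
```

Emit:
play_rows(
  commands=[
    [[0.33,-0.02,0.26],[0,0,0]],
    [[0.34,-0.03,0.26],[0,0,0]],
    [[0.33,-0.02,0.27],[0,0,0]],
    [[0.34,-0.03,0.26],[0,0,0]],
    [[0.33,-0.03,0.27],[0,0,0]],
    [[0.34,-0.02,0.26],[0,0,0]],
    [[0,0,0],[0,0,0]],
    [[0,0,0],[0,0,0]],
  ],
)

```text
clock: 9.28
tool_pos: [0.5547, -0.0582, 0.1505]
ee_rot: [-0.143, 0.99, -0.0, 0.001]
contact_force: [0.1, 0.2, -0.5]
opening: 0.0151
finger_force: 58.5
```

```bash
python3 - <<'E'
from h import *
p=ctrl.read_camera("wrist");t=ctrl.get_obs()["tool_pos"];print(t)
k=blob(p["color"],*ORA,(260,180,380,300));print(k.min(0),k.max(0))
tip=t-[0,0,.078];print(proj(p,tip),proj(p,[.5536,-.0571,.052]),proj(p,[.5536,-.0571,.049]))
c=p["color"][160:310,250:400];cv2.imwrite("pics/w4.png",cv2.resize(c,(600,600),interpolation=cv2.INTER_CUBIC))
s=ctrl.read_camera("scene");k=blob(s["color"],*YEL,(280,150,370,240));print(k.min(0),k.max(0),proj(s,t+[0,0,-.003]))
E
```

```text
[ 0.55475007 -0.05821988  0.15049863]
[303.125 224.125] [345.125 262.375]
[320.92774182 258.64318065] [323.21914257 245.44393841] [323.20512801 243.85191053]
[315.125 186.625] [325.375 212.375] [320.36654737 199.33685943]
```

View pics/w4.png

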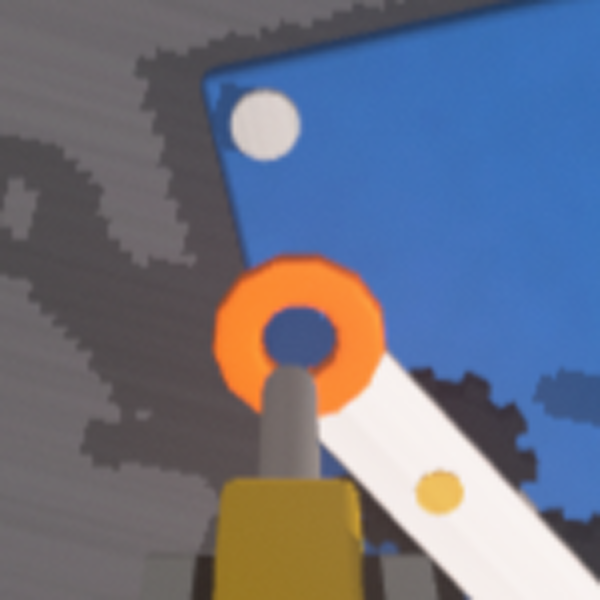

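The crop shows the ring centred near (324.3,245). The rod is centred at column 322.3, with its visible end at row 251.5.

```bash
python3 - <<'E'
from h import *
p=ctrl.read_camera("wrist");t=ctrl.get_obs()["tool_pos"];print(t);g=cv2.cvtColor(p["color"],cv2.COLOR_BGR2GRAY)
r=R.from_quat(ctrl.get_obs()["ee_rot"]);tx=r.as_matrix()[:,0];tip=t-[0,0,.078]
for z,rad in ((0,.0025),(.0015,.004),(.003,.004)):print(proj(p,tip+[0,0,z]+tx*rad))
k=blob(p["color"],*ORA,(260,180,380,300));k=k[k[:,1]<248]
A=np.c_[k,np.ones(len(k))];s=np.linalg.lstsq(A,(k**2).sum(1),rcond=None)[0]
c=s[:2]/2;print("circle",c,np.sqrt(s[2]+c@c))
e=at_z(p,c,.052);ti=at_z(p,(322.3,258.6),tip[2]);print(e,ti,"shift tool",r.inv().apply(e-ti)*1000)
for v in (256,262,268,274):print(g[v,308:338].tolist())
E
```

```text
[ 0.55454159 -0.05831047  0.15035618]
[320.94945482 254.19908368]
[320.94320246 252.71441505]
[320.93634226 253.65068532]
circle [324.14250365 239.91701553] 15.954397904888554
[ 0.5498965  -0.05763508  0.052     ] [ 0.55456397 -0.05747995  0.07235618] shift tool [ 4.54465935  1.17556427 20.3506098 ]
[153, 157, 158, 159, 160, 160, 160, 148, 115, 105, 107, 108, 108, 108, 109, 111, 114, 118, 125, 131, 144, 163, 163, 162, 162, 163, 162, 164, 164, 163]
[84, 84, 85, 85, 90, 105, 136, 118, 106, 106, 107, 109, 109, 109, 109, 112, 114, 119, 125, 131, 142, 160, 165, 165, 168, 174, 186, 216, 235, 240]
[81, 81, 82, 82, 83, 82, 83, 99, 104, 106, 108, 109, 109, 109, 109, 112, 115, 120, 127, 133, 142, 173, 231, 238, 238, 238, 238, 237, 237, 237]
[82, 82, 81, 82, 82, 83, 88, 101, 104, 106, 109, 108, 108, 108, 109, 112, 116, 120, 126, 133, 139, 140, 99, 88, 88, 109, 175, 227, 238, 239]
```

Emit:
play_rows(
  commands=[
    [[0.02,0.03,0],[0,0,0]],
    [[0,0,0.15],[0,0,0]],
    [[0,0,0.15],[0,0,0]],
    [[0,0,0.15],[0,0,0]],
    [[0,0,0.1],[0,0,0]],
    [[0,0,0.1],[0,0,0]],
    [[0,0,0.05],[0,0,0]],
    [[0,0,0],[0,0,0]],
  ],
)

```text
clock: 10.42
tool_pos: [0.5531, -0.0576, 0.1219]
ee_rot: [-0.143, 0.99, 0.0, 0.0]
contact_force: [3.5, 0.7, -2.3]
opening: 0.0153
finger_force: 58.4
```

```bash
python3 - <<'E'
from h import *
p=ctrl.read_camera("wrist");s=ctrl.read_camera("scene");o=ctrl.get_obs();print(o["tool_pos"],o["contact_force"])
a=cv2.resize(p["color"][180:310,250:400],(600,520),interpolation=cv2.INTER_CUBIC)
cv2.imwrite("pics/w5.png",a)
E
```

```text
[ 0.55297378 -0.05762202  0.12193319] [ 2.67529374  1.10715551 -2.84803523]
```

View pics/w5.png

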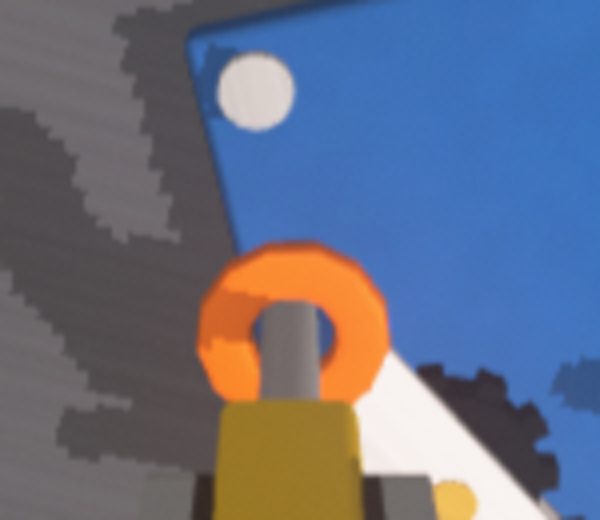

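The rod is inside the hole with blue visible on both sides, and it lightly touches the rim on the robot side. I'll nudge it off and keep lowering.

Emit:
play_rows(
  commands=[
    [[-0.03,0.01,0],[0,0,0]],
    [[0,0,0.1],[0,0,0]],
    [[0,0,0.1],[0,0,0]],
    [[0,0,0.1],[0,0,0]],
    [[0,0,0.1],[0,0,0]],
    [[0,0,0.05],[0,0,0]],
    [[0,0,0],[0,0,0]],
  ],
)

```text
clock: 11.4
tool_pos: [0.5535, -0.057, 0.1037]
ee_rot: [-0.143, 0.99, 0.0, -0.0]
contact_force: [-0.5, -0.3, 0.1]
opening: 0.0154
finger_force: 58.6
```

```bash
python3 - <<'E'
from h import *
o=ctrl.get_obs();print(o["tool_pos"],o["contact_force"]);p=np.array(o["tool_pos"])
# arc about pivot, constant tool orientation
piv=np.array([.6107,.0335]);v=p[:2]-piv;print("r",np.hypot(*v),np.degrees(np.arctan2(v[1],v[0])))
r=R.from_quat(o["ee_rot"]);rr=down(np.radians(106.5))
a0=np.arctan2(v[1],v[0]);N=20;P=[piv+np.hypot(*v)*np.array([np.cos(a0-q),np.sin(a0-q)]) for q in np.linspace(0,.9,N+1)]
for i in range(N): print((rr.inv().apply(np.append(P[i+1]-P[i],0))/.04).round(3)[:2].tolist(),P[i+1].round(4))
E
```

```text
[ 0.55350749 -0.0570002   0.10366523] [-0.54974147 -0.29245134  0.1106634 ]
r 0.10705731951063902 -122.29125094951621
[0.077, 0.092] [ 0.5495 -0.0543]
[0.073, 0.096] [ 0.5456 -0.0515]
[0.069, 0.099] [ 0.5418 -0.0485]
[0.064, 0.102] [ 0.5382 -0.0453]
[0.059, 0.105] [ 0.5348 -0.042 ]
[0.055, 0.107] [ 0.5314 -0.0385]
[0.05, 0.11] [ 0.5283 -0.0348]
[0.045, 0.112] [ 0.5253 -0.0311]
[0.04, 0.114] [ 0.5225 -0.0271]
[0.035, 0.115] [ 0.5198 -0.0231]
[0.029, 0.117] [ 0.5174 -0.019 ]
[0.024, 0.118] [ 0.5151 -0.0147]
[0.019, 0.119] [ 0.513  -0.0104]
[0.013, 0.12] [ 0.5112 -0.0059]
[0.008, 0.12] [ 0.5095 -0.0014]
[0.003, 0.12] [0.508  0.0032]
[-0.003, 0.12] [0.5068 0.0078]
[-0.008, 0.12] [0.5057 0.0125]
[-0.014, 0.12] [0.5049 0.0173]
[-0.019, 0.119] [0.5043 0.022 ]
```

Emit:
play_rows(
  commands=[
    [[0.04,0.05,0],[0,0,0]],
    [[0.04,0.05,0],[0,0,0]],
    [[0.07,0.1,0],[0,0,0]],
    [[0.07,0.1,0],[0,0,0]],
    [[0.06,0.1,0],[0,0,0]],
    [[0.06,0.1,0],[0,0,0]],
    [[0.055,0.11,0],[0,0,0]],
    [[0.05,0.11,0],[0,0,0]],
    [[0,0,0],[0,0,0]],
  ],
)

```text
clock: 12.52
tool_pos: [0.5287, -0.0339, 0.1041]
ee_rot: [-0.143, 0.99, 0.0, 0.0]
contact_force: [4.9, -0.8, -2.2]
opening: 0.0151
finger_force: 58.7
```

```bash
cat > st.py <<'E'
from h import *
o=ctrl.get_obs();p=np.array(o["tool_pos"]);F=np.array(o["contact_force"])
v=p[:2]-[.6107,.0335];u=v/np.hypot(*v);t=np.array([u[1],-u[0]])
print(p.round(4),F.round(1),"r",np.hypot(*v).round(4),"ang",np.degrees(np.arctan2(v[1],v[0])).round(1),"Frad",(F[:2]@u).round(1),"Ftan",(F[:2]@t).round(1),R.from_quat(o["ee_rot"]).as_matrix()[:,2].round(3))
E
python3 st.py
```

```text
[ 0.5287 -0.0339  0.1041] [ 4.9 -0.8 -2.2] r 0.1062 ang -140.6 Frad -3.3 Ftan -3.8 [ 0.001  0.    -1.   ]
```

```bash
cat > arc.py <<'E'
import sys
from h import *
piv=np.array([.6107,.0335]);dq,N,rad=float(sys.argv[1]),int(sys.argv[2]),float(sys.argv[3])
p=np.array(ctrl.get_obs()["tool_pos"])[:2];v=p-piv;a0=np.arctan2(v[1],v[0]);r0=np.hypot(*v);rr=down(np.radians(106.5))
P=[piv+(r0+(rad-r0)*s)*np.array([np.cos(a0-dq*s),np.sin(a0-dq*s)]) for s in np.linspace(0,1,N+1)]
for i in range(N): print((rr.inv().apply(np.append(P[i+1]-P[i],0))/.04).round(3)[:2].tolist(),end=" ")
E
python3 arc.py .4 10 .1045
```

```text
[0.035, 0.1] [0.031, 0.101] [0.027, 0.102] [0.023, 0.103] [0.019, 0.104] [0.015, 0.104] [0.011, 0.105] [0.006, 0.105] [0.002, 0.105] [-0.002, 0.105]
```

Emit:
play_rows(
  commands=[
    [[0.03,0.1,0],[0,0,0]],
    [[0.03,0.1,0],[0,0,0]],
    [[0.025,0.1,0],[0,0,0]],
    [[0.02,0.1,0],[0,0,0]],
    [[0.02,0.105,0],[0,0,0]],
    [[0.015,0.105,0],[0,0,0]],
    [[0.01,0.105,0],[0,0,0]],
    [[0.005,0.105,0],[0,0,0]],
    [[0,0.105,0],[0,0,0]],
    [[0,0.1,0],[0,0,0]],
    [[0,0,0],[0,0,0]],
  ],
)

```text
clock: 13.9
tool_pos: [0.5107, 0.0023, 0.104]
ee_rot: [-0.142, 0.99, -0.001, -0.0]
contact_force: [4.2, -4.6, -0.4]
opening: 0.0153
finger_force: 58.8
```

```bash
python3 st.py; python3 arc.py .25 10 .1045
```

```text
[0.5107 0.0023 0.104 ] [ 4.2 -4.6 -0.4] r 0.1047 ang -162.7 Frad -2.6 Ftan -5.6 [-0.    -0.001 -1.   ]
[-0.0, 0.065] [-0.002, 0.065] [-0.004, 0.065] [-0.005, 0.065] [-0.007, 0.065] [-0.009, 0.065] [-0.01, 0.065] [-0.012, 0.064] [-0.013, 0.064] [-0.015, 0.064]
```

Emit:
play_rows(
  commands=[
    [[-0.01,0.065,0],[0,0,0]],
    [[-0.01,0.065,0],[0,0,0]],
    [[-0.01,0.065,0],[0,0,0]],
    [[-0.01,0.065,0],[0,0,0]],
    [[-0.01,0.065,0],[0,0,0]],
    [[-0.01,0.065,0],[0,0,0]],
    [[-0.01,0.065,0],[0,0,0]],
    [[-0.01,0.065,0],[0,0,0]],
    [[-0.015,0.065,0],[0,0,0]],
    [[0,0,0],[0,0,0]],
  ],
)

```text
clock: 15.15
tool_pos: [0.5069, 0.025, 0.1037]
ee_rot: [-0.142, 0.99, -0.001, -0.001]
contact_force: [1.5, -6.0, 0.5]
opening: 0.0153
finger_force: 58.8
```

```bash
python3 st.py; python3 arc.py .1 6 .1045;python3 - <<'E'
from h import *
p=ctrl.read_camera("wrist")
cv2.imwrite("pics/w6.png",cv2.resize(p["color"][120:320,230:530],(750,500),interpolation=cv2.INTER_CUBIC))
E
```

```text
[0.5069 0.025  0.1037] [ 1.5 -6.   0.5] r 0.1042 ang -175.3 Frad -1.0 Ftan -6.1 [-0.002 -0.002 -1.   ]
[-0.008, 0.043] [-0.009, 0.043] [-0.009, 0.042] [-0.01, 0.042] [-0.011, 0.042] [-0.011, 0.042]
```

View pics/w6.png

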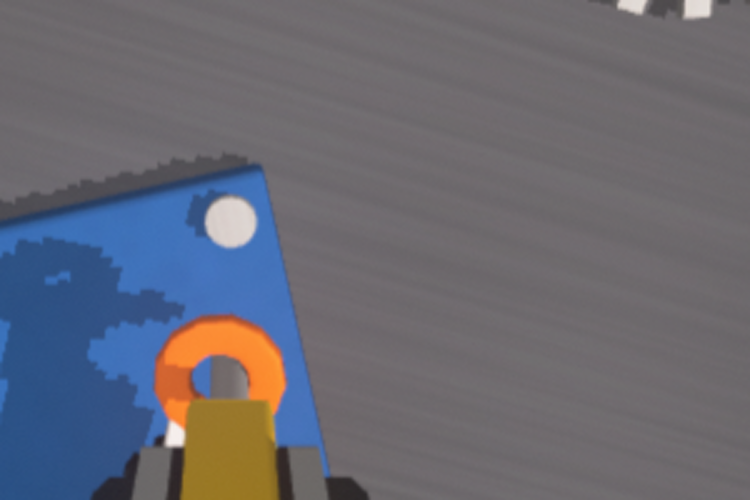

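The rod is through the ring and pushing on its +y side, so the arm is following. The last few millimetres go in small steps.

Emit:
play_rows(
  commands=[
    [[-0.01,0.04,0],[0,0,0]],
    [[-0.01,0.04,0],[0,0,0]],
    [[-0.01,0.04,0],[0,0,0]],
    [[-0.01,0.03,0],[0,0,0]],
    [[0,0,0],[0,0,0]],
  ],
)

```text
clock: 15.82
tool_pos: [0.5066, 0.031, 0.1037]
ee_rot: [-0.142, 0.99, -0.001, -0.001]
contact_force: [2.5, -6.8, 1.2]
opening: 0.0155
finger_force: 58.8
```

Emit:
play_rows(
  commands=[
    [[-0.01,0.03,0],[0,0,0]],
    [[0,0,0],[0,0,0]],
  ],
)

```text
clock: 16.08
tool_pos: [0.5066, 0.0322, 0.1036]
ee_rot: [-0.142, 0.99, -0.001, -0.002]
contact_force: [2.5, -6.3, 0.6]
opening: 0.0151
finger_force: 58.8
```

Emit:
play_rows(
  commands=[
    [[-0.01,0.03,0],[0,0,0]],
    [[0,0,0],[0,0,0]],
  ],
)

```text
clock: 16.32
tool_pos: [0.5066, 0.0334, 0.1036]
ee_rot: [-0.142, 0.99, -0.001, -0.002]
contact_force: [1.0, -6.9, 0.4]
opening: 0.0152
finger_force: 58.8
```

```bash
python3 st.py
```

```text
[0.5066 0.0334 0.1036] [ 1.  -6.9  0.4] r 0.1041 ang -180.0 Frad -1.0 Ftan -6.9 [-0.003 -0.002 -1.   ]
```

Force is about 7 N and has not jumped yet, so I continue step by step.

Emit:
play_rows(
  commands=[
    [[-0.01,0.03,0],[0,0,0]],
    [[0,0,0],[0,0,0]],
  ],
)

```text
clock: 16.58
tool_pos: [0.5066, 0.0343, 0.1036]
ee_rot: [-0.142, 0.99, -0.001, -0.002]
contact_force: [2.1, -7.0, 0.4]
opening: 0.0154
finger_force: 59.1
```

Emit:
play_rows(
  commands=[
    [[-0.01,0.03,0],[0,0,0]],
    [[0,0,0],[0,0,0]],
  ],
)

```text
clock: 16.82
tool_pos: [0.5067, 0.0347, 0.1036]
ee_rot: [-0.141, 0.99, -0.002, -0.002]
contact_force: [1.8, -12.0, 0.4]
opening: 0.0151
finger_force: 59.3
```

Emit:
play_rows(
  commands=[
    [[-0.01,0.03,0],[0,0,0]],
    [[0,0,0],[0,0,0]],
  ],
)

```text
clock: 17.08
tool_pos: [0.5067, 0.035, 0.1036]
ee_rot: [-0.141, 0.99, -0.002, -0.002]
contact_force: [1.5, -13.9, 1.8]
opening: 0.0153
finger_force: 59.6
```

```bash
python3 st.py
```

```text
[0.5067 0.035  0.1036] [  1.5 -13.9   1.8] r 0.1041 ang 179.2 Frad -1.7 Ftan -13.9 [-0.003 -0.005 -1.   ]
```

The force rose to 14 N and motion stalled, so the arm is at the stop. Next I let it settle and verify.

Emit:
play_rows(
  commands=[
    [[0,0,0],[0,0,0]],
    [[0,0,0],[0,0,0]],
    [[0,0,0],[0,0,0]],
    [[0,0,0],[0,0,0]],
  ],
)

```text
clock: 17.58
tool_pos: [0.5067, 0.035, 0.1036]
ee_rot: [-0.141, 0.99, -0.002, -0.002]
contact_force: [1.4, -13.9, 0.9]
opening: 0.015
finger_force: 59.5
```

```bash
python3 st.py;python3 - <<'E'
from h import *
s=ctrl.read_camera("scene")
cv2.imwrite("pics/s7.png",cv2.resize(s["color"][170:310,260:440],(720,560),interpolation=cv2.INTER_CUBIC))
E
```

```text
[0.5067 0.035  0.1036] [  1.4 -13.9   0.9] r 0.1041 ang 179.2 Frad -1.6 Ftan -13.9 [-0.003 -0.005 -1.   ]
```

View pics/s7.png

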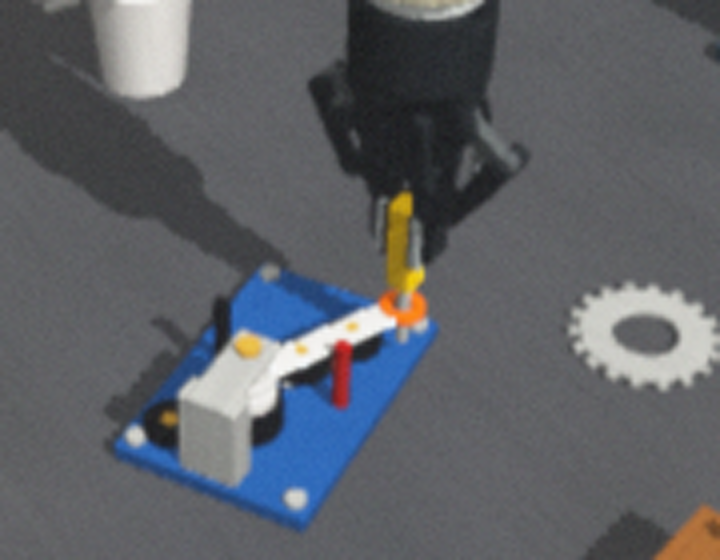

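The arm rests at the red post (crop 342,360). The pin stands upright through the orange eye (405,305), with its tip visible below the ring and clear of the plate, so I hand the job in.

```bash
python3 -c "
from rig import ctrl
print(ctrl.close_job())"
```

```text
the job is handed in; nothing more can be done
None
```

The job is handed in at about 18 s of the allowed 56 s: the pin is gripped upright through the eye, clear of the blue plate, and holds the cage arm at the red stop with about 14 N.

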